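# Break the lid stay and shut the parts washer

### The job

The parts washer stands open with its lid propped on a locked folding stay. Break the stay by pushing its knuckle past straight while the lid is still up, then lower the lid gently, without letting it drop, and press it down until the spring catch clicks and the lid stays fully shut. Leave the parts in the tank and the things on the bench where they are.

Things in the scene. Friction and masses are not known exactly. Their poses are not given: they have to be found in the camera images.
- washer: grey steel parts-washer tank fixed to the bench: open box 220 mm (x) by 320 mm (y) by 120 mm high, walls 4 mm. Origin: centre of its underside; x points to the hinge side (away from the handle), y along the hinge, z up. The lid stay stands inside it near the +y side wall (its plane at y = +125 mm)
- lid (a joint): lid angle, rad: 0 = propped open, 60 degrees (1.05 rad) above level; grows as it comes down; 0.98 = resting on the unclicked catch, 1.05 = shut under it (about 8 to 11 N on the front edge clicks it). The 0.7-0.9 kg lid has a slightly stiff hinge: with the stay just broken (knuckle 0.6 to 0.9) it stays up by itself, but drops if not held once it is about 0.2 or more down
- hinge (a point): middle of the lid's hinge axis, at x = +100 mm, z = 120 mm in the tank's frame; axes turn with the lid: -x runs from hinge to free edge, y along the hinge, z out of its upper face (up when shut). Lid plate: 212 mm long from the hinge, 324 mm wide, 6 mm thick, underside in the plane of the hinge axis
- handle (a point): middle of the round steel handle bar: 12 mm thick, 120 mm long, parallel to the hinge, 252 mm from the hinge axis and 3 mm above the plane of the lid's underside, on two arms at its ends, with a 34 mm gap between bar and lid edge. Axes as for the hinge. Pinched across, the bar turns between the fingers as the lid comes down
- front_edge (a point): point on the lid's upper face, 195 mm from the hinge axis, half-way along its free edge, right over the catch: a place to press. When shut it is 126 mm above the bench. Axes as for the hinge
- knuckle_pin (a point): centre of the stay's knuckle: steel cross pin, 20 mm across, 44 mm long, parallel to the hinge, joining two 91 mm flat links. Starts at x = -33, y = 125, z = 170 mm in the tank's frame, under the leaning lid, which blocks a tool that points straight down: lean the tool 20 to 50 degrees, tip towards the hinge. It breaks along (0.69, 0, -0.72) of the tank's frame: towards the hinge and down
- knuckle (a joint): fold of the stay, rad: 0 = locked (bowed a little towards the handle side, against its stop; pulling on the lid only locks it harder), 0.25 = straight, more = broken, folding towards the hinge and down; 2.57 with the lid shut. About 5 N (4 to 7) on the pin takes it over; 0.8 after some 36 mm of pin travel. Let go before straight, it may fall back
- sprocket: flat dark steel chain sprocket, 100 mm across, 14 mm high at its hub, lying inside the tank; origin under its centre. A bystander
- piston: aluminium engine piston, 60 mm across, 54 mm high, standing inside the tank; origin under its centre. A bystander
- brush: cleaning brush lying on the bench to one side of the washer; origin on its underside. A bystander
- wrench: steel spanner lying on the bench to the washer's other side; origin on its underside. A bystander
- oil_bottle: grey bottle, 64 mm across, 190 mm tall, standing on the bench; origin under its centre. A bystander
- bolt_tin: open steel tin, 90 mm across, 60 mm high, on the bench; origin under its centre. A bystander
- exhaust_stub: copper-brown pipe stub, 48 mm across, 170 mm long, lying on the bench; origin on the bench under its middle. A bystander

How it is judged (in metres and radians):
On the way:
1. the stay's knuckle is broken well past straight while the lid is still up (value of joint knuckle above 0.6 rad and value of joint lid below 0.35 rad), for 0.2 s.
At the end, for the whole second after the job is handed in: the lid is shut to within 0.015 rad (about 4 mm at the handle), held under its clicked catch, at rest, with the stay folded away and the robot clear of everything (value of joint lid above 1.035 rad and velocity of joint lid below 0.05 rad/s and value of joint knuckle above 2.4 rad); the robot touches nothing.
It fails at once if the lid drops or is slammed: it comes down faster than 1.5 rad/s (about 0.38 m/s at the handle) before it has reached the catch (velocity of joint lid above 1.5 rad/s and value of joint lid below 0.96 rad).
It fails at once if a part in the tank (sprocket, piston) is moved by more than 30 mm (distance of any of sprocket, piston from where it was at the start of the episode above 0.03 m).
It fails at once if a thing on the bench (brush, wrench, bottle, tin, pipe stub) is moved by more than 30 mm (distance of any of brush, wrench, oil_bottle, bolt_tin, exhaust_stub from where it was at the start of the episode above 0.03 m).
It also fails if it takes over 67 s, if anything falls off the work surface, if the arm or the gripper's body presses on something with over 40 N, if the wrist force passes 120 N, or if a joint passes its speed limit or range.

### The arm

A 6-joint arm with a two-finger parallel gripper is mounted at the origin on the work surface. World frame = base frame: x ahead of the robot, y to its left, z up, the work surface at z = 0. Lengths are in mm, angles in rad, forces in N, time in s.
With the tool pointing down it reaches from about 350 to 975 mm from the base axis. Payload 17.4 kg.
Tool frame: the origin (TCP) lies midway between the tips of the shut fingers; the grasp point (between the pads) lies 19 mm behind it; z points along the fingers, y is the direction in which the jaws open and shut (so a half turn about z gives the same grasp; the last joint's range is limited). The gripper opens to 85 mm and grips with 20 to 120 N. Pads are 22 mm wide; open, the fingers measure 114 mm over their backs; the gripper's body (76 mm by 85 mm) begins 54 mm behind the grasp point. The pads swing forward as they close: fully open they stand 13 mm farther back than shut.
Start: joints at [1.19, 0.116, 1.442, -0, 1.584, -0.038], TCP at [226.893, 635.729, 210.203] pointing down, gripper open.
Joint ranges: [-2.83, 2.83], [-0.83, 2.19], [0.07, 2.5], [-1.14, 4.28], [0.01, 3], [-2.97, 2.97]. Speed limits (rad/s): [1.89, 1.89, 2.22, 3.14, 3.14, 3.14].

### API

Orientations are given as a unit quaternion [w, x, y, z].
In Python, from workcell import env gives the robot as it stands.
- The arm moves only by the shell command python3 -m crank 'ROWS' [OPENING] [FORCE]. ROWS is JSON, a list of rows, each an object with "translation": the shift along the world's x, y, z in m, a list of three; "angular": the turn, a rotation vector about the world's x, y, z in degrees, a list of three. A call has 1 to 20 rows; each row is the pose to reach, as a shift and turn from the pose commanded when the call began; what a row does not reach only later rows make up. A row lasts 1/8 s, in which the tool goes at most 62.5 mm and 10.7 degrees, less where a joint would pass 70% of its speed; a pose out of reach is approached as far as the arm can. A call with a gripper value outside its range is refused whole. OPENING is the closure, from 0 (fully open) to 1 (shut), set as the call begins (- or left out, the last holds). The fingers move at their own pace and stop on an object; FORCE is the grip in N (left out, the last holds). Time passes only in rows, so rows that repeat a pose let the fingers close. It gives the time, the measured TCP pose, the force and the opening at its end, in the units of the state.
- env.read_state(): the state, without advancing time (a new reading comes with each control period).
- env.capture(name): name is "scene" or "side" or "wrist"; returns a dict with "color" (384x512x3 uint8, red, green, blue), "K" (3x3 intrinsics, pixels), "k1" (the pictures are not rectified: a ray, as slopes to the right and down, at radius r is drawn at 1 + k1 r^2 times it, then the intrinsics apply), "rvec" (rotation vector, rad) and "tvec" (3), from world to camera coordinates, as OpenCV has them; the wrist camera has in their place "mount" (4x4, takes a point from camera to tool coordinates, whose origin is the TCP and whose axes are the flange's). Camera axes: x right, y down, z forward; pixel columns grow to the right and rows downward; lengths in mm; the calibration is good to about 2 mm. A picture is of the moment at which its call begins: read the wrist's pose just before it. There is no depth.
- env.close_job(): hands the job in, once; it reports no verdict.
Trained networks look in a picture, given as the dict that the camera call returned (one of the last four; its "shot" number tells which), for a name from the list of things; names that differ only in an ending like _2 or _b are one class to them, and where a whole thing is asked for, a point or a joint stands for the part that bears it (a point fixed in the world has none). Each returns a list of dicts, best first, with "score" (0 to 1); they miss things now and then, are a little off and sometimes report something else, mostly with a low value. They report only what shows in the picture. A call takes as long as a camera call.
- env.find_in(query, picture): "rect" ([left, top, width, height] in pixels, round what is visible of it).
- env.spot_point(query, picture): "centre" ([row, column] in pixels: a listed point, or the origin of a listed thing).
The state is a dict: "time_s": time; "joints": joint angles; "joint_vel": joint speeds; "joint_torque": joint torques, N m; "position": TCP position; "eef_rot": TCP orientation; "wrist_force": force on the tool from outside, world axes, zero at the start; "wrist_torque": the same for the moment, N m; "gripper_width": finger opening in mm.
Only numpy, scipy, OpenCV 4.12 (cv2) and the standard library are available. Lean on these libraries where they do the work, as an engineer would, in place of code of your own. Each camera call takes 0.05 s, during which the arm holds its last target.

## Working session

There is one attempt and no reset: what is moved stays moved. The work goes in short steps, Python scripts to look and compute and a shell command to move; the robot and the scene stay as the last step left them, time stands still between calls to the robot, and variables do not carry over. Pictures are saved under pics/ and viewed, and the job is handed in when it is done.

```bash
ls; mkdir -p pics
cat > h.py <<'E'
import numpy as np, cv2
from workcell import env
from scipy.spatial.transform import Rotation as R
def save(p,n): cv2.imwrite('pics/'+n+'.png', p['color'][:,:,::-1])
def ray(p,px,st=None):
    # px (row,col) -> origin, dir world
    K=np.array(p['K']);k=p['k1']
    d=np.array([(px[1]-K[0,2])/K[0,0],(px[0]-K[1,2])/K[1,1]])
    u=d.copy()
    for _ in range(30): u=d/(1+k*(u@u))
    v=np.array([u[0],u[1],1.])
    if 'rvec' in p and p['rvec'] is not None:
        Rm=cv2.Rodrigues(np.array(p['rvec'],float))[0];t=np.array(p['tvec'],float).ravel()
        o=-Rm.T@t;w=Rm.T@v
    else:
        M=np.array(p['mount']);q=st['eef_rot'];Rt=R.from_quat([q[1],q[2],q[3],q[0]]).as_matrix()
        o=Rt@M[:3,3]+np.array(st['position']);w=Rt@M[:3,:3]@v
    return o,w/np.linalg.norm(w)
def tri(rs):
    A=0;b=0
    for o,d in rs:
        P=np.eye(3)-np.outer(d,d);A=A+P;b=b+P@o
    x=np.linalg.solve(A,b)
    return x,[np.linalg.norm((np.eye(3)-np.outer(d,d))@(x-o)) for o,d in rs]
E
python3 - <<'E'
from h import *
s=env.read_state();print(s)
P={}
for n in ['scene','side','wrist']:
    P[n]=env.capture(n);save(P[n],n+'0')
names=['washer','lid','hinge','handle','front_edge','knuckle_pin','sprocket','piston','brush','wrench','oil_bottle','bolt_tin','exhaust_stub']
for q in names:
    rs=[]
    for n in P:
        r=env.spot_point(q,P[n]) if q!='lid' else []
        if r:
            print(q,n,np.round(r[0]['centre']),round(r[0]['score'],2), [ (np.round(x['centre']),round(x['score'],2)) for x in r[1:2]])
            rs.append(ray(P[n],r[0]['centre'],s))
    if len(rs)>1: x,e=tri(rs);print('   ',np.round(x),np.round(e,1))
E
```

```text
pics
{'time_s': 0.0, 'joints': array([ 1.19021200e+00,  1.16496747e-01,  1.44228133e+00,  6.88174244e-06,
        1.58402560e+00, -3.78246001e-02]), 'joint_vel': array([-0.00105986, -0.00023808, -0.00165672, -0.00086199,  0.0014858 ,
       -0.00246545]), 'joint_torque': array([ 7.97260327e-05, -7.32011175e+01, -6.32474971e+01,  9.89500995e-05,
        6.36567434e-03, -8.29147166e-05]), 'position': array([226.79626214, 635.51573905, 209.44496595]), 'eef_rot': array([-1.29119520e-04,  1.70542086e-01,  9.85350207e-01, -5.91595761e-04]), 'wrist_force': array([0.64394765, 0.49247207, 0.15121591]), 'wrist_torque': array([ 0.02630252, -0.02007122, -0.01472508]), 'gripper_width': 85.56448866816329}
washer scene [190. 243.] 0.58 []
washer side [225. 272.] 0.85 [(array([155., 270.]), 0.41)]
washer wrist [341. 162.] 0.71 []
    [ 646.   57. -138.] [200.3  59.7 200.5]
hinge scene [178. 204.] 0.6 []
hinge side [194. 296.] 0.89 []
    [700. -37. 120.] [2.5 2.5]
handle scene [162. 232.] 0.71 [(array([178., 204.]), 0.2)]
handle side [154. 270.] 0.91 [(array([181., 247.]), 0.58)]
    [573. -23. 344.
[... 380 characters left out ...]
69 []
piston side [226. 268.] 0.72 []
    [587.  -5.   6.] [1. 1.]
brush scene [142. 318.] 0.59 []
brush side [308. 309.] 0.84 []
    [ 404. -405.    0.] [4.2 4.2]
wrench scene [337. 216.] 0.95 []
wrench side [196. 183.] 0.42 []
    [455. 398. -10.] [1.4 1.4]
oil_bottle scene [121. 273.] 0.77 []
oil_bottle side [284. 354.] 0.92 []
    [ 604. -428.   -5.] [2.7 2.7]
bolt_tin scene [315. 157.] 0.9 [(array([139., 317.]), 0.73)]
bolt_tin side [178. 217.] 0.65 []
    [656. 415. -11.] [2.1 2.1]
exhaust_stub scene [367. 270.] 0.83 [(array([190., 246.]), 0.65)]
exhaust_stub side [206. 145.] 0.68 [(array([282., 352.]), 0.63)]
exhaust_stub wrist [242. 111.] 0.76 []
    [270. 411.  13.] [ 6.8 10.   5.6]
```

View pics/scene0.png

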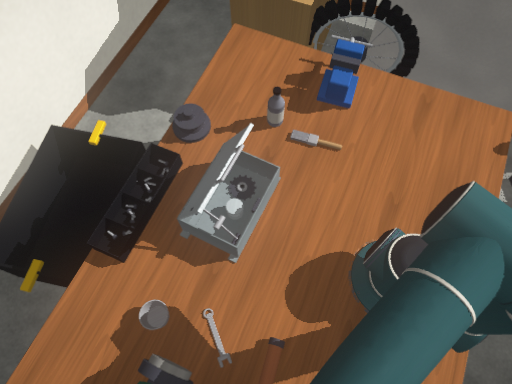

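View pics/side0.png

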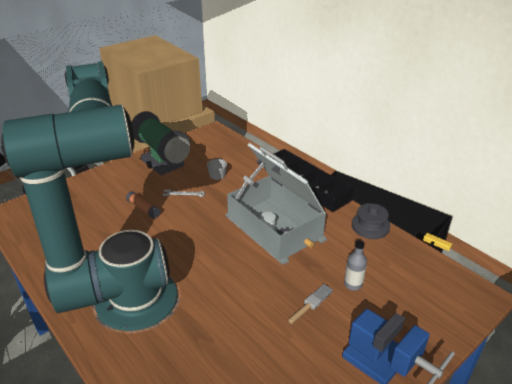

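View pics/wrist0.png

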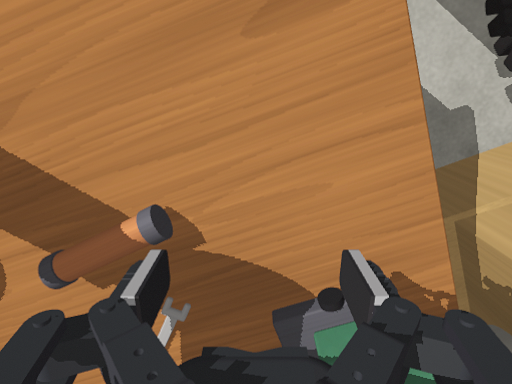

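The scene view shows the open washer around (230,210) with its lid up, hinge side towards the back of the bench. The stay is near (215,218). The side view shows the tank around (275,215), with the stay at about (247,182). I'll fit the washer pose to these points and check it with an overlay.

```bash
cat > m.py <<'E'
from h import *
from scipy.optimize import least_squares
def T(p,q): # tank->world ; p=(x,y,yaw)
    c,s=np.cos(p[2]),np.sin(p[2]); q=np.atleast_2d(q)
    return np.c_[p[0]+c*q[:,0]-s*q[:,1],p[1]+s*q[:,0]+c*q[:,1],q[:,2]]
def lidpt(a,r,y,n): # a: elevation
    return [100-r*np.cos(a)+n*np.sin(a),y,120+r*np.sin(a)+n*np.cos(a)]
def proj(pic,W,st=None):
    W=np.atleast_2d(W)
    if 'rvec' in pic and pic['rvec'] is not None:
        C=W@cv2.Rodrigues(np.array(pic['rvec'],float))[0].T+np.array(pic['tvec']).ravel()
    else:
        M=np.array(pic['mount']);q=st['eef_rot'];Rt=R.from_quat([q[1],q[2],q[3],q[0]]).as_matrix()
        t=(W-st['position'])@Rt; C=(t-M[:3,3])@M[:3,:3]
    u=C[:,:2]/C[:,2:]; u=u*(1+pic['k1']*(u**2).sum(1))[:,None]; K=np.array(pic['K'])
    return np.c_[u[:,0]*K[0,0]+K[0,2],u[:,1]*K[1,1]+K[1,2]]
def overlay(pic,p,lid,name,st=None,crop=None,sc=3,pin=(-33,125,170)):
    im=pic['color'][:,:,::-1].copy()
    if crop is None: crop=(0,0,512,384)
    x0,y0,w,h=crop
    im=cv2.resize(im[y0:y0+h,x0:x0+w],None,fx=sc,fy=sc,interpolation=cv2.INTER_CUBIC)
    a=np.pi/3-lid
    def L(A,B,c):
        P=proj(pic,T(p,[A,B]),st); P=(P-[x0,y0]+.5)*sc
        cv2.line(im,*[tuple(int(v) for v in x) for x in P],c,1,cv2.LINE_AA)
    for z in (0,120):
        q=[(-110,-160,z),(110,-160,z),(110,160,z),(-110,160,z)]
        for i in range(4): L(q[i],q[(i+1)%4],(0,255,0))
    q=[lidpt(a,0,-162,0),lidpt(a,212,-162,0),lidpt(a,212,162,0),lidpt(a,0,162,0)]
    for i in range(4): L(q[i],q[(i+1)%4],(0,0,255))
    L(lidpt(a,252,-60,3),lidpt(a,252,60,3),(255,0,255))
    if pin is not None: L((pin[0],pin[1]-22,pin[2]),(pin[0],pin[1]+22,pin[2]),(255,255,0))
    cv2.imwrite('pics/'+name+'.png',im)
E
python3 - <<'E'
from m import *
s=env.read_state();P={}
for n in ['scene','side']: P[n]=env.capture(n)
obs=[]
a=np.pi/3
mdl={'hinge':[100,0,120],'handle':lidpt(a,252,0,3),'front_edge':lidpt(a,195,0,6),'knuckle_pin':[-33,125,170]}
for q in ['hinge','handle','front_edge']:
    for n in P:
        for r in env.spot_point(q,P[n])[:1]: obs.append((n,q,np.array(r['centre'])[::-1]))
for r in env.spot_point('knuckle_pin',P['side']): print('pin side',r)
f=lambda p:np.concatenate([proj(P[n],T(p,mdl[q]))[0]-c for n,q,c in obs])
r=least_squares(f,[600,-26,-.1],x_scale=[10,10,.1],loss='soft_l1')
print(r.x,np.round(r.fun,1)); np.save('p.npy',r.x)
print('pin',T(r.x,mdl['knuckle_pin']),'handle',T(r.x,mdl['handle']))
overlay(P['scene'],r.x,0,'ov_s',crop=(150,110,160,160),sc=4)
overlay(P['side'],r.x,0,'ov_d',crop=(200,130,150,140),sc=4)
E
```

```text
pin side {'centre': [180.7, 246.4], 'score': 0.51}
[ 5.97900912e+02 -2.72012405e+01 -3.02121562e-02] [-0.4 -0.7 -2.6  1.1  0.3 -1.5 -1.3 -2.4 -1.  -1.2 -1.2  0.2]
pin [[568.69191698  98.73856494 170.        ]] handle [[574.50966805 -26.49432547 339.73840175]]
```

View pics/ov_s.png

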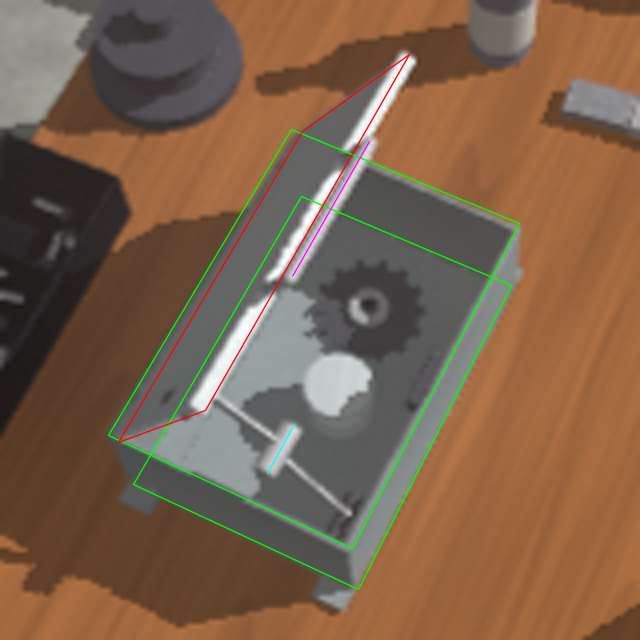

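View pics/ov_d.png

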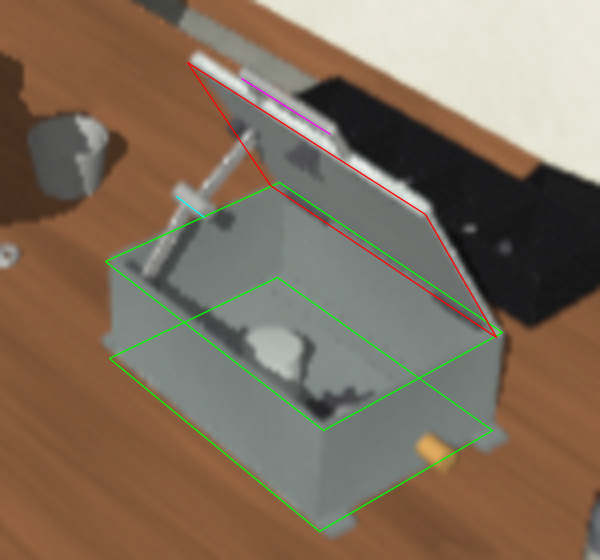

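The overlay agrees with the picture to 1–2 px, about 3–5 mm. I'll move to a standoff in front of the pin, leaned over, for a wrist-camera check.

Run:
```python
from m import *
p=np.load('p.npy');s=env.read_state();q=s['eef_rot'];R0=R.from_quat([q[1],q[2],q[3],q[0]])
t=np.radians(38);yaw=p[2]
Z=np.array([np.sin(t)*np.cos(yaw),np.sin(t)*np.sin(yaw),-np.cos(t)])
for sg in (1,-1):
    Y=sg*np.array([np.cos(t)*np.cos(yaw),np.cos(t)*np.sin(yaw),np.sin(t)]);X=np.cross(Y,Z)
    print((R.from_matrix(np.c_[X,Y,Z])*R0.inv()).as_rotvec(degrees=True))
pin=T(p,[-33,125,170])[0]
print(pin, pin-110*Z-s['position'],Z)
c=env.capture('wrist');print(c['mount'])
```

```text
[ 22.85352217 -33.48431775 -69.28354105]
[-36.37457477 -24.82548547 103.40455057]
[568.69191698  98.73856494 170.        ] [ 274.10549948 -534.95182645   46.44900651] [ 0.61538052 -0.01859763 -0.78801075]
[[-9.69795844e-05 -9.46804568e-01 -3.21809105e-01  8.46967409e+01]
 [ 9.99999473e-01 -4.20610037e-04  9.36132527e-04 -2.46359391e-01]
 [-1.02169069e-03 -3.21808845e-01  9.46804110e-01 -1.63867617e+02]
 [ 0.00000000e+00  0.00000000e+00  0.00000000e+00  1.00000000e+00]]
```

```bash
python3 -m crank '[{"translation":[0.02,-0.04,0.05],"angular":[0,0,0]},{"translation":[0.06,-0.10,0.09],"angular":[2.3,-3.3,-6.9]},{"translation":[0.09,-0.15,0.1],"angular":[4.6,-6.6,-13.8]},{"translation":[0.12,-0.2,0.1],"angular":[6.9,-10,-20.7]},{"translation":[0.15,-0.25,0.1],"angular":[9.2,-13.4,-27.6]},{"translation":[0.18,-0.3,0.1],"angular":[11.4,-16.7,-34.6]},{"translation":[0.21,-0.35,0.1],"angular":[13.7,-20,-41.5]},{"translation":[0.24,-0.4,0.09],"angular":[16,-23.4,-48.4]},{"translation":[0.26,-0.45,0.08],"angular":[18.3,-26.8,-55.3]},{"translation":[0.274,-0.5,0.06],"angular":[20.6,-30.1,-62.4]},{"translation":[0.274,-0.535,0.047],"angular":[22.85,-33.5,-69.3]},{"translation":[0.274,-0.535,0.047],"angular":[22.85,-33.5,-69.3]},{"translation":[0.274,-0.535,0.047],"angular":[22.85,-33.5,-69.3]},{"translation":[0.274,-0.535,0.047],"angular":[22.85,-33.5,-69.3]}]' 1 40
python3 - <<'E'
from m import *
p=np.load('p.npy');s=env.read_state();c=env.capture('wrist');save(c,'w1');overlay(c,p,0,'w1o',s,sc=1.5)
print(s['joints'])
for q in ['knuckle_pin','handle','front_edge','hinge']:print(q,env.spot_point(q,c)[:2])
d=env.capture('side');save(d,'d1')
E
```

```text
time_s: 4.2
position: [501.1, 101.6, 258.0]
eef_rot: [0.234, 0.678, 0.659, 0.227]
wrist_force: [1.0, 0.3, 0.4]
gripper_width: -0.1
[ 0.25504024 -0.7071408   2.12220918 -0.1957043   1.09057507  0.31703017]
knuckle_pin [{'centre': [177.3, 255.5], 'score': 0.93}]
handle []
front_edge []
hinge [{'centre': [239.8, 304.2], 'score': 0.87}]
```

View pics/w1o.png

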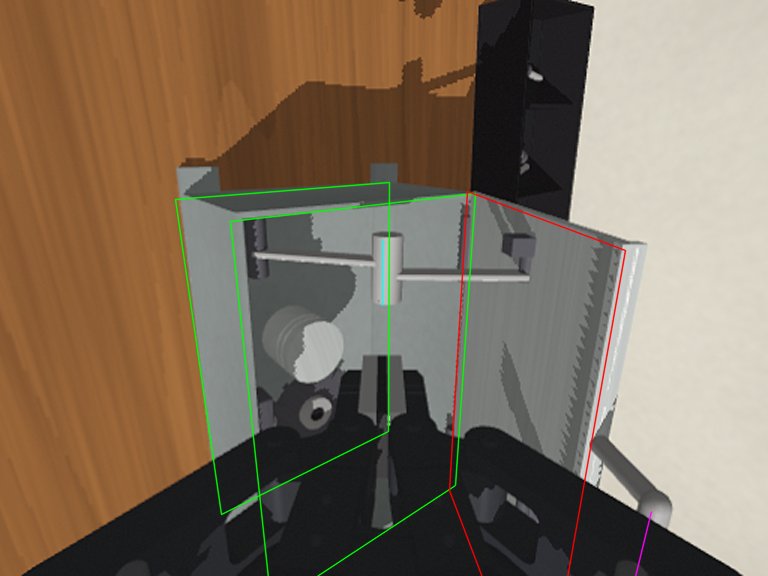

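View pics/d1.png

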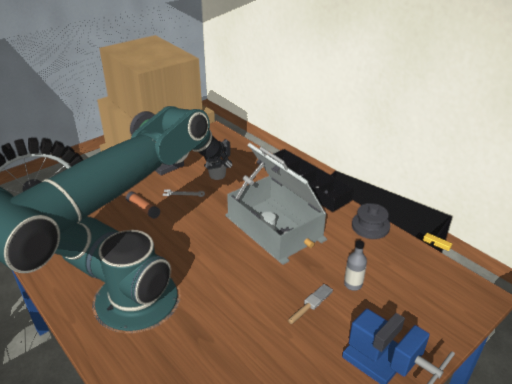

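The pin shows at (387,268) in the enlarged wrist view, right on the model line, and the finger tips point at it. The tank, lid and handle lines match within about 3 mm. I'll advance along the tool axis and triangulate the pin.

```bash
python3 -m crank '[{"translation":[0.018,-0.001,-0.024],"angular":[0,0,0]},{"translation":[0.037,-0.001,-0.047],"angular":[0,0,0]},{"translation":[0.037,-0.001,-0.047],"angular":[0,0,0]},{"translation":[0.037,-0.001,-0.047],"angular":[0,0,0]}]'
python3 - <<'E'
from m import *
p=np.load('p.npy');s=env.read_state();c=env.capture('wrist');overlay(c,p,0,'w2o',s,sc=1.5)
print(s['position'],s['eef_rot'],s['joints'])
r=env.spot_point('knuckle_pin',c)[:2];print(r,proj(c,T(p,[-33,125,170]),s))
d=env.capture('side');r2=env.spot_point('knuckle_pin',d);print(r2,proj(d,T(p,[-33,125,170])))
E
```

```text
time_s: 5.0
position: [537.7, 99.8, 211.1]
eef_rot: [0.234, 0.679, 0.658, 0.227]
wrist_force: [-0.8, 0.6, 1.5]
gripper_width: -0.3
[537.74462935  99.80668192 211.14458884] [0.23388054 0.678643   0.65823075 0.2268829 ] [ 0.2255638  -0.60529187  2.14114953 -0.1907506   0.96652085  0.31268315]
[{'centre': [198.6, 257.4], 'score': 0.64}] [[254.74155617 203.05959161]]
[{'centre': [180.0, 245.5], 'score': 0.43}] [[247.06564593 181.23971806]]
```

View pics/w2o.png

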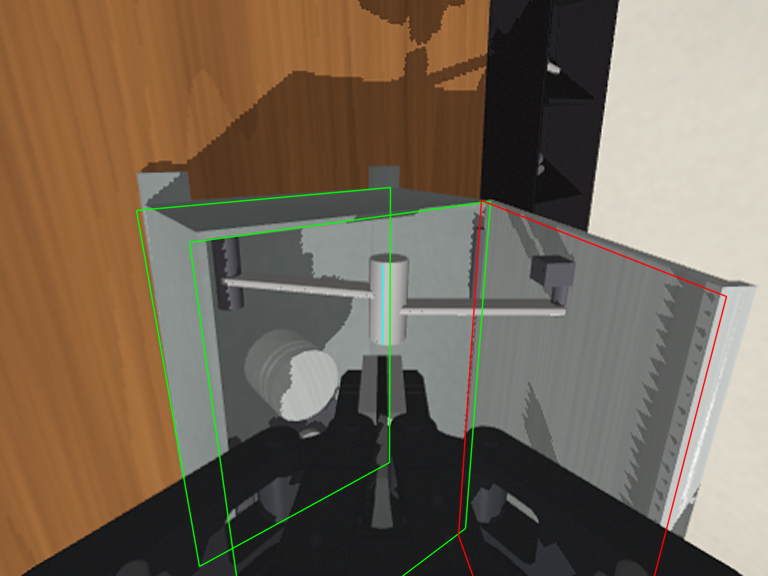

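The pin is at (388,300), about 2 mm towards +jaw from the prediction. I'll advance to contact with that correction, slowly.

```bash
python3 -m crank '[{"translation":[0.009,0,-0.010],"angular":[0,0,0]},{"translation":[0.017,0,-0.019],"angular":[0,0,0]},{"translation":[0.022,0,-0.025],"angular":[0,0,0]},{"translation":[0.025,0,-0.0285],"angular":[0,0,0]},{"translation":[0.025,0,-0.0285],"angular":[0,0,0]},{"translation":[0.025,0,-0.0285],"angular":[0,0,0]}]'
python3 - <<'E'
from m import *
p=np.load('p.npy');s=env.read_state();c=env.capture('wrist');overlay(c,p,0,'w3o',s,sc=1.5)
print(s['position'],s['wrist_force'])
E
```

```text
time_s: 5.95
position: [562.9, 99.7, 182.0]
eef_rot: [0.234, 0.679, 0.658, 0.227]
wrist_force: [0.7, 0.6, -0.3]
gripper_width: -0.1
[562.90230705  99.73281945 181.96800756] [ 0.68231241  0.58245593 -0.33501651]
```

View pics/w3o.png

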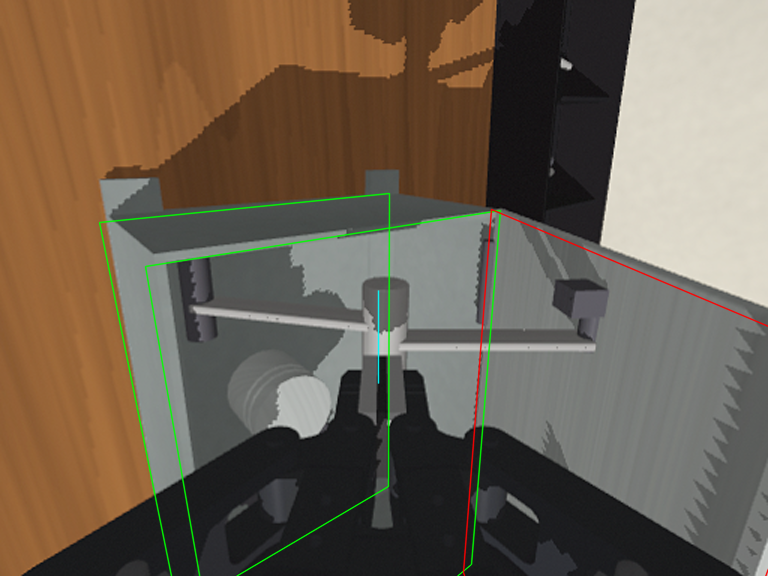

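The tip is centred on the pin (385 against 383). Now I'll push along the arc, checking partway.

```bash
python3 -m crank '[{"translation":[0.001,0.003,-0.001],"angular":[0,0,0]},{"translation":[0.003,0.003,-0.003],"angular":[0,0,0]},{"translation":[0.005,0.003,-0.006],"angular":[0,0,0]},{"translation":[0.007,0.003,-0.0085],"angular":[0,0,0]},{"translation":[0.009,0.003,-0.0115],"angular":[0,0,0]},{"translation":[0.0105,0.003,-0.014],"angular":[0,0,0]},{"translation":[0.0105,0.003,-0.014],"angular":[0,0,0]}]'
python3 - <<'E'
from m import *
p=np.load('p.npy');s=env.read_state();c=env.capture('wrist');overlay(c,p,0,'w4o',s,sc=1.5)
print(s['position'],s['wrist_force'])
E
```

```text
time_s: 6.88
position: [573.4, 102.7, 167.3]
eef_rot: [0.234, 0.679, 0.658, 0.226]
wrist_force: [-0.2, -0.6, 0.3]
gripper_width: -0.2
[573.3734906  102.68635252 167.33836462] [-0.23993592 -0.60743498  0.31450478]
```

View pics/w4o.png

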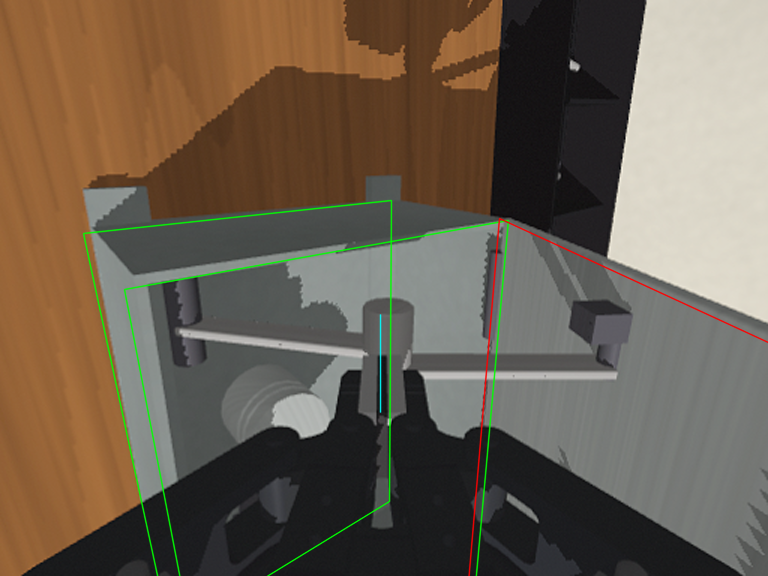

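Run:
```python
from m import *
p=np.load('p.npy');s=env.read_state();c=env.capture('wrist');print(c['K'],c['k1'])
r=env.spot_point('knuckle_pin',c);print(r)
M=np.array(c['mount'])
print('tip px',proj(c,np.array([s['position']]),s))
S=[([501.1,101.6,258.0],[0.234,0.678,0.659,0.227],(177.3,255.5)),([537.74,99.8,211.14],[0.2339,0.6786,0.6582,0.2269],(199.5,258.5)),(s['position'],s['eef_rot'],(238,258.5))]
rs=[ray(c,px,dict(position=np.array(a),eef_rot=q)) for a,q,px in S]
print(tri(rs[:2]))
d=env.capture('side');rr=ray(d,(180.3,246.2));print(tri(rs[:2]+[rr]))
im=cv2.resize(d['color'][130:250,210:330,::-1],None,fx=5,fy=5,interpolation=cv2.INTER_CUBIC);cv2.imwrite('pics/d4.png',im)
# pin top end edges
q=T(p,[[-33,147,170],[-33,103,170]]);print(proj(c,q,s)*1.5)
```

```text
[[299.69546231   0.         254.30700136]
 [  0.         299.69546231 190.85021007]
 [  0.           0.           1.        ]] 0.003482766754220416
[{'centre': [233.1, 256.7], 'score': 0.59}]
tip px [[256.44040664 233.23038947]]
(array([558.81845454, 108.77907511, 185.71724834]), [np.float64(0.953726154540753), np.float64(0.9537261545408573)])
(array([568.52394498, 103.12921289, 172.82871518]), [np.float64(0.872957674243361), np.float64(1.4465847620422723), np.float64(0.6473371087020431)])
[[379.28931754 313.45169381]
 [379.55017659 411.68058245]]
```

View pics/d4.png

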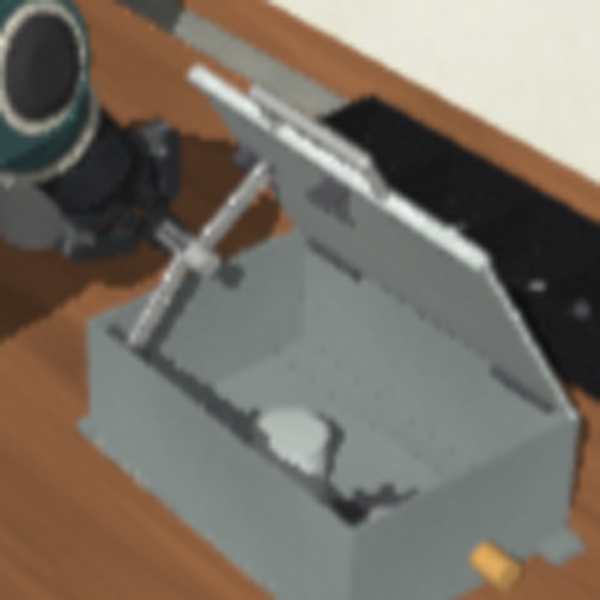

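No force yet. The pictures show the tip just short of the pin, so the visible finger ends a little behind the nominal TCP. I'll continue in small steps, watching the force.

```bash
python3 -m crank '[{"translation":[0.001,0.000,-0.0015],"angular":[0,0,0]},{"translation":[0.002,0.000,-0.003],"angular":[0,0,0]},{"translation":[0.003,0.000,-0.004],"angular":[0,0,0]},{"translation":[0.003,0.000,-0.004],"angular":[0,0,0]}]'
python3 -m crank '[{"translation":[0.001,0.000,-0.0015],"angular":[0,0,0]},{"translation":[0.002,0.000,-0.003],"angular":[0,0,0]},{"translation":[0.003,0.000,-0.004],"angular":[0,0,0]},{"translation":[0.003,0.000,-0.004],"angular":[0,0,0]}]'
python3 - <<'E'
from m import *
p=np.load('p.npy');s=env.read_state();c=env.capture('wrist');overlay(c,p,0,'w5o',s,sc=1.5)
print(s['position'],s['wrist_force'])
d=env.capture('side')
im=cv2.resize(d['color'][130:250,210:330,::-1],None,fx=5,fy=5,interpolation=cv2.INTER_CUBIC);cv2.imwrite('pics/d5.png',im)
E
```

```text
time_s: 7.58
position: [576.4, 102.7, 163.5]
eef_rot: [0.234, 0.679, 0.658, 0.227]
wrist_force: [-0.1, 0.7, 0.4]
gripper_width: 0.3
time_s: 8.07
position: [579.4, 102.7, 159.6]
eef_rot: [0.234, 0.679, 0.658, 0.227]
wrist_force: [-1.0, 0.3, 0.1]
gripper_width: 0.0
[579.39758243 102.71748499 159.59475834] [-0.95848783  0.34884973  0.12149142]
```

View pics/w5o.png

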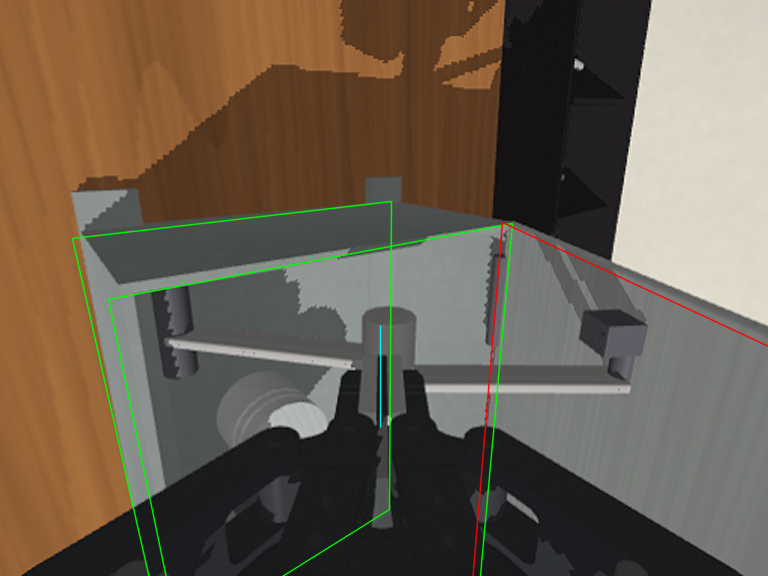

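View pics/d5.png

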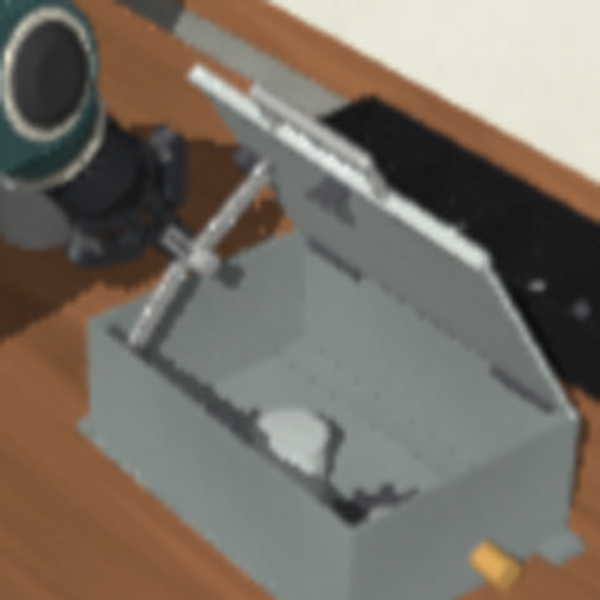

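```bash
for i in 1 2; do python3 -m crank '[{"translation":[0.001,0.000,-0.0013],"angular":[0,0,0]},{"translation":[0.002,0.000,-0.0026],"angular":[0,0,0]},{"translation":[0.0025,0.000,-0.0032],"angular":[0,0,0]}]' | egrep 'pos|force'; done
python3 - <<'E'
from m import *
p=np.load('p.npy');s=env.read_state();c=env.capture('wrist');save(c,'w6')
im=cv2.resize(c['color'][180:310,190:330,::-1],None,fx=5,fy=5,interpolation=cv2.INTER_CUBIC);cv2.imwrite('pics/w6c.png',im[:600])
E
```

```text
position: [582.1, 102.7, 156.7]
wrist_force: [-1.4, -1.4, 3.2]
position: [584.5, 102.8, 153.3]
wrist_force: [-0.3, -1.8, 3.5]
```

View pics/w6c.png

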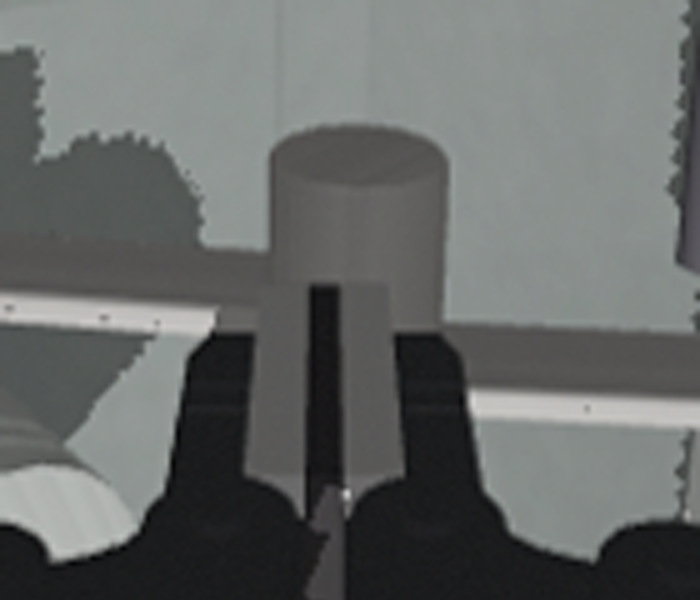

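Contact is confirmed: 3.5 N and the visible tip is on the pin. The pin axis (column 360) is about 3 mm towards +jaw from the tip (column 325). I'll shift by that and push along the arc.

```bash
python3 -m crank '[{"translation":[-0.001,0,0.002],"angular":[0,0,0]},{"translation":[0.003,0,0.001],"angular":[0,0,0]},{"translation":[0.005,0,-0.0015],"angular":[0,0,0]},{"translation":[0.0069,0,-0.0039],"angular":[0,0,0]},{"translation":[0.0085,0,-0.0064],"angular":[0,0,0]},{"translation":[0.010,0,-0.009],"angular":[0,0,0]},{"translation":[0.010,0,-0.009],"angular":[0,0,0]}]' | egrep 'time|pos|force'
python3 - <<'E'
from m import *
p=np.load('p.npy');s=env.read_state();c=env.capture('wrist');print(s['wrist_force'])
im=cv2.resize(c['color'][150:350,130:390,::-1],None,fx=3,fy=3,interpolation=cv2.INTER_CUBIC);cv2.imwrite('pics/w7c.png',im[:600])
E
```

```text
time_s: 9.85
position: [594.4, 102.7, 144.0]
wrist_force: [0.4, 0.2, 0.6]
[0.39352239 0.22571755 0.60963128]
```

View pics/w7c.png

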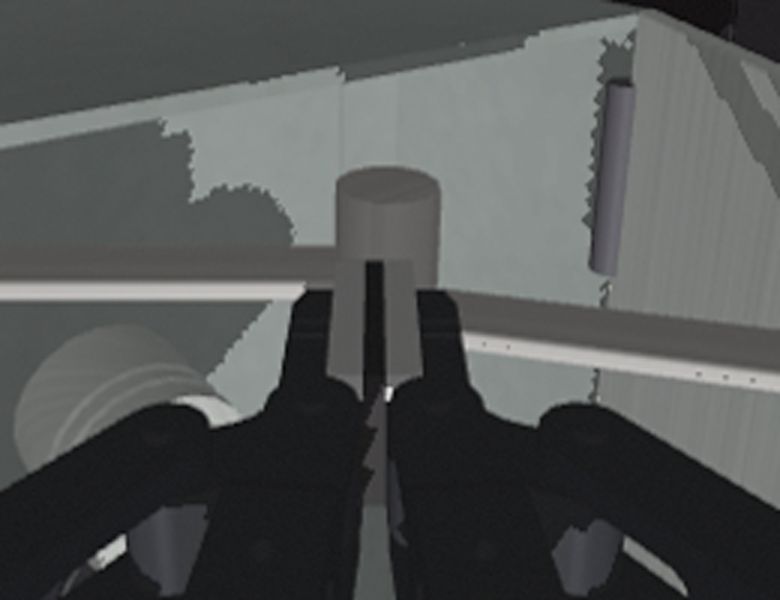

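It's over centre: the force has dropped and the links now bend the other way. I'll continue to full travel.

```bash
python3 -m crank '[{"translation":[0.002,0,-0.003],"angular":[0,0,0]},{"translation":[0.004,0,-0.006],"angular":[0,0,0]},{"translation":[0.0055,0,-0.009],"angular":[0,0,0]},{"translation":[0.007,0,-0.012],"angular":[0,0,0]},{"translation":[0.0085,0,-0.015],"angular":[0,0,0]},{"translation":[0.0095,0,-0.0175],"angular":[0,0,0]},{"translation":[0.0095,0,-0.0175],"angular":[0,0,0]},{"translation":[0.0095,0,-0.0175],"angular":[0,0,0]}]' | egrep 'time|pos|force'
python3 - <<'E'
from m import *
p=np.load('p.npy');s=env.read_state();c=env.capture('wrist');print(s['wrist_force'])
im=cv2.resize(c['color'][150:350,130:390,::-1],None,fx=3,fy=3,interpolation=cv2.INTER_CUBIC);cv2.imwrite('pics/w8c.png',im[:600])
overlay(env.capture('side'),p,0,'d8',crop=(200,130,150,140),sc=4)
E
```

```text
time_s: 10.9
position: [604.0, 102.8, 127.0]
wrist_force: [-0.5, -0.6, 0.8]
[-0.50585552 -0.6209689   0.81706308]
```

View pics/w8c.png

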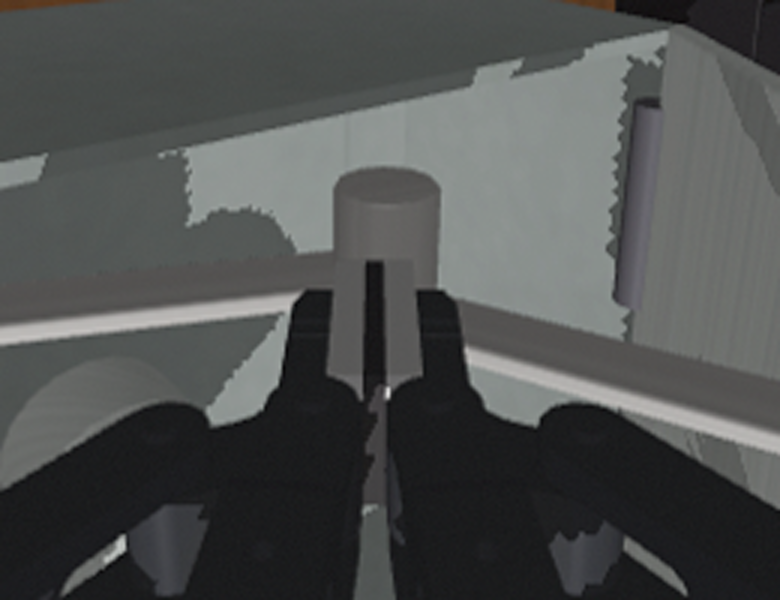

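View pics/d8.png

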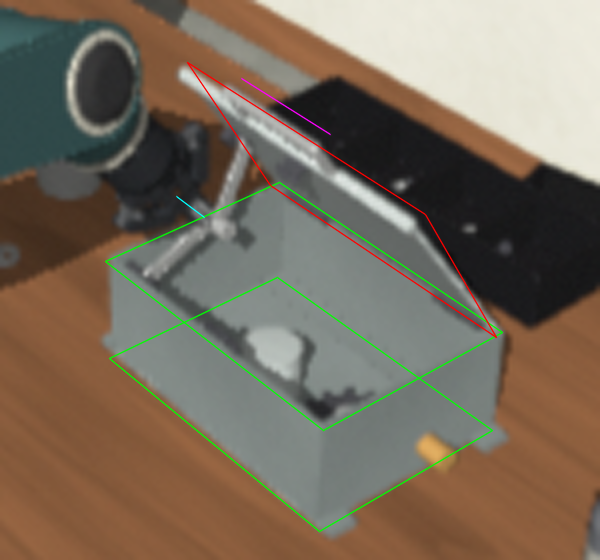

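```bash
cat >> m.py <<'E'
P0=np.array([-98.5,107.]);PIN0=np.array([-33.,170.])
# knuckle 0: bowed 0.25 short of straight towards handle; total fold .25 -> Q from geometry
_u=(PIN0-P0)/np.linalg.norm(PIN0-P0);_L=np.linalg.norm(PIN0-P0)
_c,_s=np.cos(.25),np.sin(.25)
Q0=PIN0+_L*np.array([_c*_u[0]+_s*_u[1],-_s*_u[0]+_c*_u[1]])  # turns clockwise (towards hinge)
def knuckle(l):
    v=Q0-[100,120];c,s=np.cos(l),np.sin(l)
    # lid coming down: free edge (-x side) goes down -> counterclockwise in x-z
    Q=np.array([100,120])+np.array([c*v[0]-s*v[1],s*v[0]+c*v[1]])
    return .25+2*np.arccos(min(1,np.linalg.norm(Q-P0)/2/_L))
def fitlid(pics,p,st=None,dbg=True):
    obs=[]
    for pc in pics:
        for q in ('handle','front_edge'):
            for r in env.spot_point(q,pc)[:1]:
                if r['score']>.5: obs.append((pc,q,np.array(r['centre'])[::-1],r['score']))
    def f(v):
        a=np.pi/3-v[0]
        return np.concatenate([proj(pc,T(p,lidpt(a,252,0,3) if q=='handle' else lidpt(a,195,0,6)),st)[0]-c for pc,q,c,_ in obs])
    r=least_squares(f,[.2],loss='soft_l1')
    if dbg: print('lid',r.x,[round(o[3],2) for o in obs],np.round(r.fun,1))
    return r.x[0]
E
python3 - <<'E'
from m import *
p=np.load('p.npy')
print(Q0,[ (l,round(knuckle(l),2)) for l in (0,.02,.05,.1,.15,.2,.3,1.05)])
l=fitlid([env.capture('side'),env.capture('scene')],p);print(knuckle(l))
l=fitlid([env.capture('side')],p)
E
```

```text
[ 46.05021306 214.83652324] [(0, np.float64(0.5)), (0.02, np.float64(0.65)), (0.05, np.float64(0.8)), (0.1, np.float64(0.99)), (0.15, np.float64(1.14)), (0.2, np.float64(1.27)), (0.3, np.float64(1.49)), (1.05, np.float64(2.35))]
lid [0.09005935] [0.94, 0.86, 0.84, 0.64] [ 0.7 -0.7 -1.9  0.9 -0.1 -3.2  2.   0.3]
0.9560466961480252
lid [0.06609801] [0.56, 0.66] [ 1.6 -0.4 -0.7  2.2]
```

The stay is broken: lid about 0.07–0.09 and knuckle about 0.8 from geometry. The lid is holding itself up. I'll retract and check the fingertip position against the state before gripping the handle.

```bash
python3 -m crank '[{"translation":[-0.01,0,0.013],"angular":[0,0,0]},{"translation":[-0.035,0.001,0.045],"angular":[0,0,0]},{"translation":[-0.07,0.002,0.09],"angular":[0,0,0]},{"translation":[-0.092,0.003,0.118],"angular":[0,0,0]},{"translation":[-0.092,0.003,0.118],"angular":[0,0,0]},{"translation":[-0.092,0.003,0.118],"angular":[0,0,0]}]' | egrep 'time|pos|force'
python3 - <<'E'
from m import *
p=np.load('p.npy');s=env.read_state()
a=env.capture('side');b=env.capture('scene')
l=fitlid([a,b],p);print(l,knuckle(l))
print(proj(a,s['position']),proj(b,s['position']))
for n,c in (('a',a),('b',b)):
    u,v=proj(c,s['position'])[0].astype(int)
    im=cv2.resize(c['color'][v-50:v+50,u-60:u+60,::-1],None,fx=5,fy=5,interpolation=cv2.INTER_CUBIC)
    cv2.circle(im,(302,252),3,(0,0,255),-1)
    q=s['eef_rot'];Rt=R.from_quat([q[1],q[2],q[3],q[0]]).as_matrix()
    e=proj(c,s['position']-20*Rt[:,2])[0]-[u-60,v-50]; cv2.circle(im,tuple(int(k*5+2) for k in e),3,(0,255,255),-1)
    cv2.imwrite('pics/tip_%s.png'%n,im)
E
```

```text
time_s: 12.2
position: [511.6, 105.7, 244.7]
wrist_force: [1.1, -0.5, -0.7]
lid [0.08820813] [0.79, 0.9, 0.61, 0.65] [-0.3 -1.1 -0.5  0.3  1.2 -1.3  0.2 -0.9]
0.08820812887488567 0.9495950033732588
[[233.86203243 169.44028386]] [[234.43490775 222.15758408]]
```

View pics/tip_a.png

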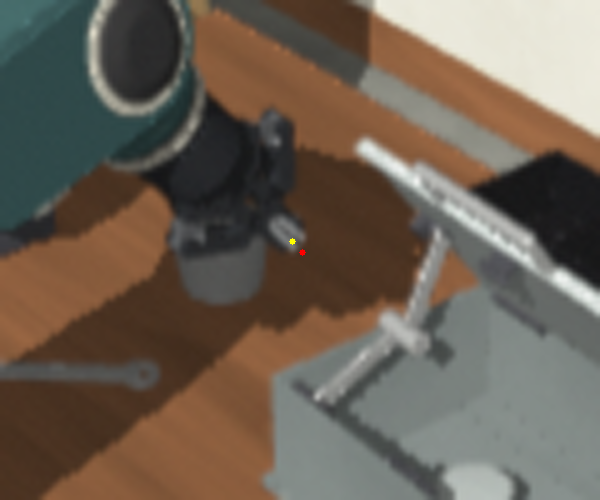

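View pics/tip_b.png

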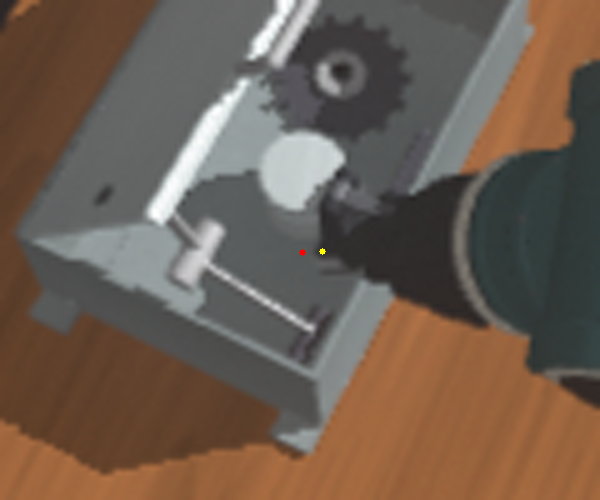

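Run:
```python
from m import *
s=env.read_state();b=env.capture('scene');a=env.capture('side')
for n,c in (('a',a),('b',b)):
    u,v=proj(c,s['position'])[0].astype(int);u+=10*(n=='b')
    im=cv2.resize(c['color'][v-25:v+25,u-30:u+30,::-1],None,fx=12,fy=12,interpolation=cv2.INTER_NEAREST)
    im=np.clip(im.astype(float)*1.8,0,255).astype(np.uint8)
    q=s['eef_rot'];Rt=R.from_quat([q[1],q[2],q[3],q[0]]).as_matrix()
    for o,col in (((0,0,0),(0,0,255)),((0,0,-20),(0,255,255)),((11,0,0),(0,255,0)),((0,0,-70),(255,0,255))):
        e=proj(c,s['position']+Rt@np.array(o))[0]-[u-30,v-25]; cv2.circle(im,tuple(int((k+.5)*12) for k in e),4,col,-1)
    cv2.imwrite('pics/tip2_%s.png'%n,im)
```

```text
(no output)
```

View pics/tip2_a.png

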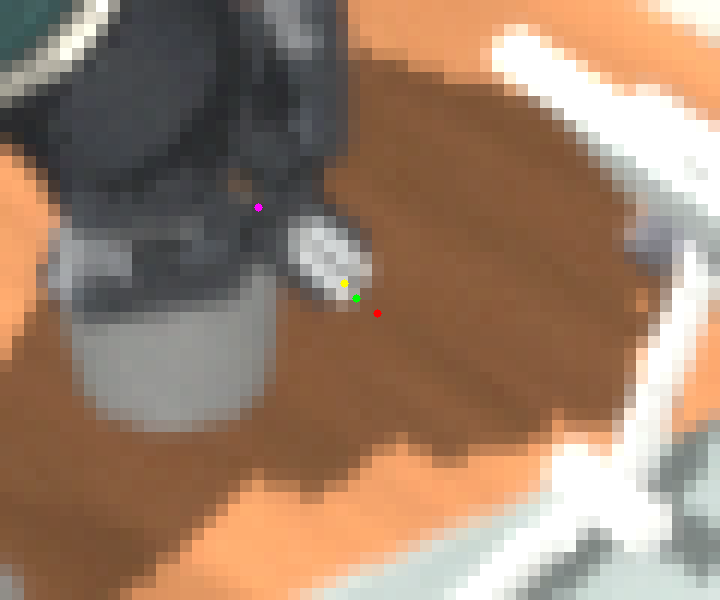

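View pics/tip2_b.png

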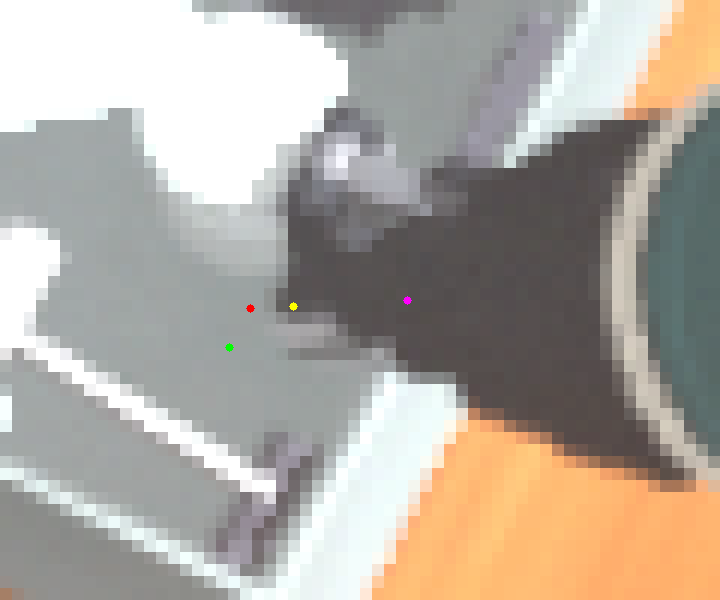

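The real fingertips end about 15 mm short of the nominal TCP. The side view, scene view and contact point all agree on this, so I'll aim the bar deeper, about 28 mm behind the TCP. To choose the tilt within the joint range, I'll fit a quick kinematic model from logged joint states.

```bash
cat > kin.py <<'E'
from m import *
def fk(j,L):
    a1,d1,L1,e,L2,Lt=L
    Z=lambda t:R.from_euler('z',t).as_matrix();Y=lambda t:R.from_euler('y',t).as_matrix()
    A=Z(j[0]);x=A@[a1,0,d1];A=A@Y(j[1]);x=x+A@[0,0,L1];A=A@Y(j[2]);x=x+A@[e,0,L2];A=A@Z(j[3])@Y(j[4])@Z(j[5]);x=x+A@[0,0,Lt]
    return x,A
D=[([1.190212,.1164967,1.44228,0,1.5840256,-.0378],[226.8,635.5,209.6]),([.25504,-.70714,2.12221,-.19570,1.090575,.31703],[501.1,101.6,258.0]),([.2255638,-.60529187,2.14114953,-.1907506,.96652085,.31268],[537.745,99.807,211.145])]
E
python3 - <<'E'
from kin import *
s=env.read_state();D.append((s['joints'],s['position']))
f=lambda L:np.concatenate([fk(j,L)[0]-x for j,x in D]+[0.02*(np.array(L)-[0,300,400,0,350,300])])
r=least_squares(f,[0,300,400,0,350,300]);print(np.round(r.x),np.round(r.fun[:12],1))
L=r.x;np.save('L.npy',L)
A=fk(s['joints'],L)[1];q=s['eef_rot'];Rt=R.from_quat([q[1],q[2],q[3],q[0]]).as_matrix();F=A.T@Rt;print(np.round(F,3))
p=np.load('p.npy')
def pose(l,t,back=28):
    t=np.radians(t);y=p[2];h=T(p,lidpt(np.pi/3-l,252,0,3))[0]
    Z=np.array([np.sin(t)*np.cos(y),np.sin(t)*np.sin(y),-np.cos(t)]);Y=np.array([np.cos(t)*np.cos(y),np.cos(t)*np.sin(y),np.sin(t)])
    return h+back*Z,np.c_[np.cross(Y,Z),Y,Z]
lo=np.array([-2.83,-.83,.07,-1.14,.01,-2.97]);hi=np.array([2.83,2.19,2.5,4.28,3,2.97])
for l in (.088,.3,.6,.98,1.05):
    for t in (45,30,20,10,0):
        x,A=pose(l,t)
        def g(j):
            y,B=fk(j,L);return np.r_[(y-x)/100,R.from_matrix(A.T@B@F).as_rotvec()]
        o=least_squares(g,np.clip(s['joints'],lo+.01,hi-.01),bounds=(lo,hi))
        print(l,t,np.round(x),'err',round(o.cost,5),np.round(o.x,2))
E
```

```text
[ 33.  32. 327. -14. 602. 165.] [ 23.3 -10.5   4.5   0.4  -0.2   0.7   0.8  -2.6  -4.2   0.5   0.4  -0.8]
[[ 0. -1. -0.]
 [ 1.  0.  0.]
 [-0. -0.  1.]]
0.088 45 [575. -27. 308.] err 0.0 [-0.05 -0.53  1.94  0.02  0.95 -0.02]
0.088 30 [570. -26. 304.] err 0.0 [-0.05 -0.43  1.83  0.01  1.22 -0.02]
0.088 20 [565. -26. 302.] err 0.0 [-0.05 -0.36  1.76  0.01  1.39 -0.02]
0.088 10 [561. -26. 300.] err 0.0 [-0.05 -0.28  1.68  0.    1.57 -0.02]
0.088 0 [556. -26. 300.] err 0.0 [-0.05 -0.21  1.62  0.    1.74 -0.02]
0.3 45 [535. -25. 274.] err 0.0 [-0.05 -0.69  2.11  0.02  0.94 -0.03]
0.3 30 [529. -25. 269.] err 0.0 [-0.05 -0.58  2.    0.01  1.2  -0.02]
0.3 20 [525. -25. 267.] err 0.0 [-0.05 -0.5   1.93  0.01  1.37 -0.02]
0.3 10 [520. -25. 266.] err 0.0 [-0.05 -0.43  1.86  0.    1.54 -0.02]
0.3 0 [515. -25. 265.] err 0.0 [-0.05 -0.35  1.8  -0.    1.7  -0.02]
0.6 45 [492. -24. 212.] err 0.00321 [-0.05 -0.83  2.29  0.02  0.97 -0.03]
0.6 30 [486. -24. 207.] err 0.0 [-0.05 -0.76  2.22  0.01  1.16 -0.02]
0.6 20 [482. -24. 205.] err 0.0 [-0.05 -0.68  2.15  0.01  1.32 -0.02]
0.6 10 [477. -24. 204.] err 0.0 [-0.05 -0.6   2.08  0.    1.48 -0.02]
0.6 0 [472. -23. 204.] err 0.0 [-0.05 -0.51  2.02  0.    1.63 -0.02]
0.98 45 [467. -23. 120.] err 0.03581 [-0.06 -0.83  2.41  0.03  0.99 -0.04]
0.98 30 [461. -23. 116.] err 0.00366 [-0.05 -0.83  2.41  0.01  1.11 -0.03]
0.98 20 [456. -23. 114.] err 0.0 [-0.05 -0.8   2.38  0.01  1.21 -0.02]
0.98 10 [452. -23. 112.] err 0.0 [-0.05 -0.7   2.31  0.    1.36 -0.02]
0.98 0 [447. -23. 112.] err 0.0 [-0.05 -0.61  2.25 -0.    1.51 -0.02]
1.05 45 [466. -23. 102.] err 0.0369 [-0.06 -0.83  2.44  0.03  0.96 -0.04]
1.05 30 [460. -23.  98.] err 0.00407 [-0.05 -0.83  2.44  0.01  1.09 -0.03]
1.05 20 [456. -23.  96.] err 0.0 [-0.05 -0.8   2.41  0.01  1.18 -0.02]
1.05 10 [451. -23.  95.] err 0.0 [-0.05 -0.71  2.34  0.    1.33 -0.02]
1.05 0 [446. -23.  94.] err 0.0 [-0.05 -0.61  2.27 -0.    1.48 -0.02]
```

Tilt 10° is reachable throughout the closing arc. I'll go to a pre-grasp pose above the handle with the jaws half open.

```bash
python3 -m crank '[{"translation":[-0.01,0,0.05],"angular":[0.2,5,0]},{"translation":[-0.01,-0.01,0.1],"angular":[0.4,12,0]},{"translation":[0,-0.04,0.15],"angular":[0.6,20,0]},{"translation":[0.015,-0.08,0.154],"angular":[0.85,28,0]},{"translation":[0.032,-0.132,0.154],"angular":[0.85,28,0]},{"translation":[0.032,-0.132,0.154],"angular":[0.85,28,0]},{"translation":[0.032,-0.132,0.154],"angular":[0.85,28,0]},{"translation":[0.032,-0.132,0.154],"angular":[0.85,28,0]},{"translation":[0.032,-0.132,0.154],"angular":[0.85,28,0]}]' 0.5 30
python3 - <<'E'
from m import *
p=np.load('p.npy');s=env.read_state();c=env.capture('wrist');overlay(c,p,.088,'w9',s,sc=1.5,pin=None)
print(s['joints'],proj(c,T(p,lidpt(np.pi/3-.088,252,0,3)),s),env.spot_point('handle',c))
l=fitlid([env.capture('side'),env.capture('scene')],p)
E
```

```text
time_s: 13.72
position: [543.6, -25.3, 399.2]
eef_rot: [0.063, 0.715, 0.694, 0.061]
wrist_force: [-0.3, 0.6, 0.4]
gripper_width: 42.3
[-0.10039192 -0.27240724  1.51176912  0.01243625  1.72748328 -0.06837254] [[255.75324543 194.72029822]] [{'centre': [190.9, 257.1], 'score': 0.81}]
lid [0.08177066] [0.62, 0.69, 0.96, 0.81] [-0.2  1.  -0.7  1.6  0.4 -4.1 -1.6 -1.5]
```

View pics/w9.png

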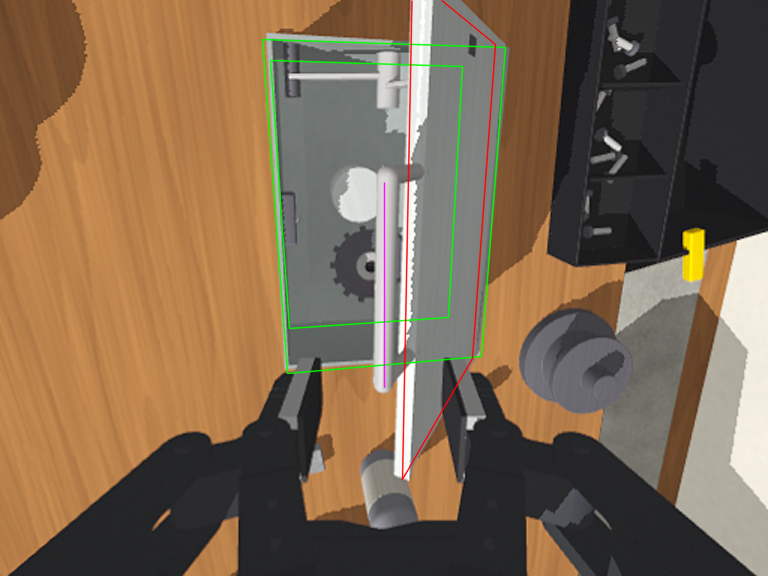

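The bar at (385,285) lies centred between the jaws and matches the model. Descending now.

```bash
python3 -m crank '[{"translation":[0.005,0,-0.030],"angular":[0,0,0]},{"translation":[0.010,0,-0.060],"angular":[0,0,0]},{"translation":[0.015,0,-0.085],"angular":[0,0,0]},{"translation":[0.0174,0,-0.0985],"angular":[0,0,0]},{"translation":[0.0174,0,-0.0985],"angular":[0,0,0]},{"translation":[0.0174,0,-0.0985],"angular":[0,0,0]}]' | egrep "time|pos|force"
python3 - <<'E'
from m import *
p=np.load('p.npy');s=env.read_state();c=env.capture('wrist');overlay(c,p,.088,'w10',s,sc=1.5,pin=None)
overlay(env.capture('side'),p,.088,'d10',crop=(200,110,150,140),sc=4,pin=None)
E
```

```text
time_s: 14.88
position: [561.5, -26.3, 301.6]
wrist_force: [0.2, 0.7, -0.6]
```

View pics/w10.png

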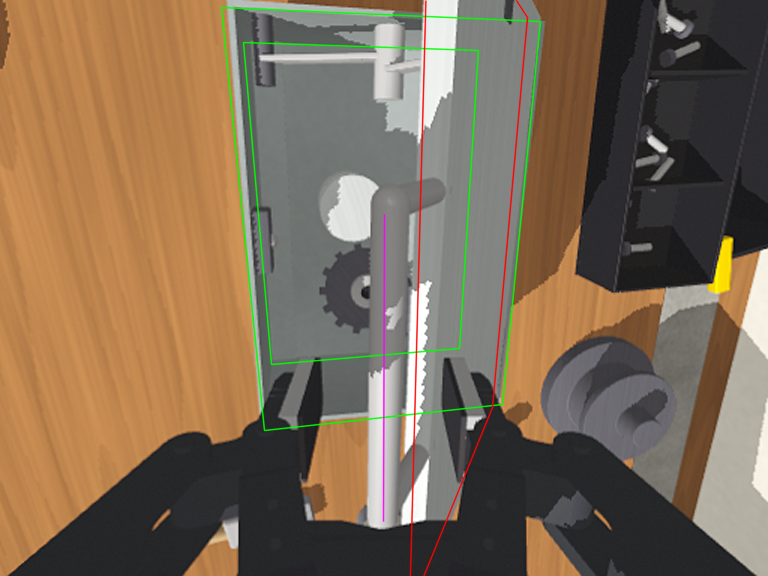

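View pics/d10.png

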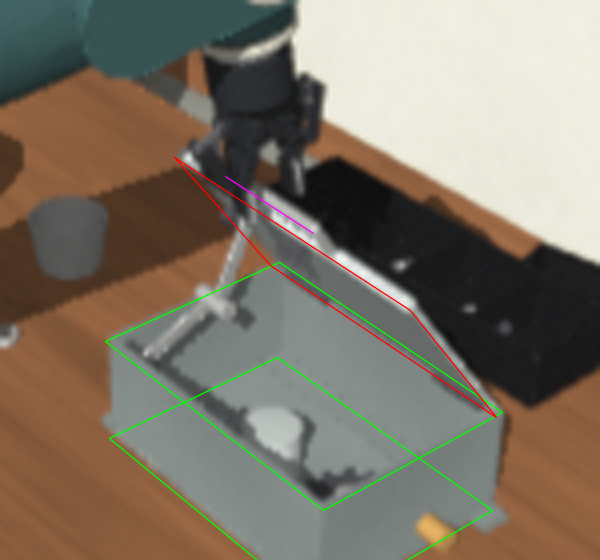

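The bar sits between the pads, about 27 mm behind the TCP. Closing.

```bash
python3 -m crank '[{"translation":[0,0,-0.002],"angular":[0,0,0]},{"translation":[0,0,-0.002],"angular":[0,0,0]},{"translation":[0,0,-0.002],"angular":[0,0,0]},{"translation":[0,0,-0.002],"angular":[0,0,0]},{"translation":[0,0,-0.002],"angular":[0,0,0]},{"translation":[0,0,-0.002],"angular":[0,0,0]},{"translation":[0,0,-0.002],"angular":[0,0,0]},{"translation":[0,0,-0.002],"angular":[0,0,0]}]' 1 35
python3 - <<'E'
from m import *
p=np.load('p.npy');s=env.read_state();c=env.capture('wrist');overlay(c,p,.088,'w11',s,sc=1.5,pin=None)
l=fitlid([env.capture('side'),env.capture('scene')],p)
E
```

```text
time_s: 15.98
position: [561.2, -26.3, 298.4]
eef_rot: [0.062, 0.715, 0.694, 0.061]
wrist_force: [-5.5, 0.4, 1.8]
gripper_width: 10.2
lid [0.10696983] [0.61, 0.66, 0.58] [-0.3  0.4  1.5 -1.1 -3.8 -0. ]
```

View pics/w11.png

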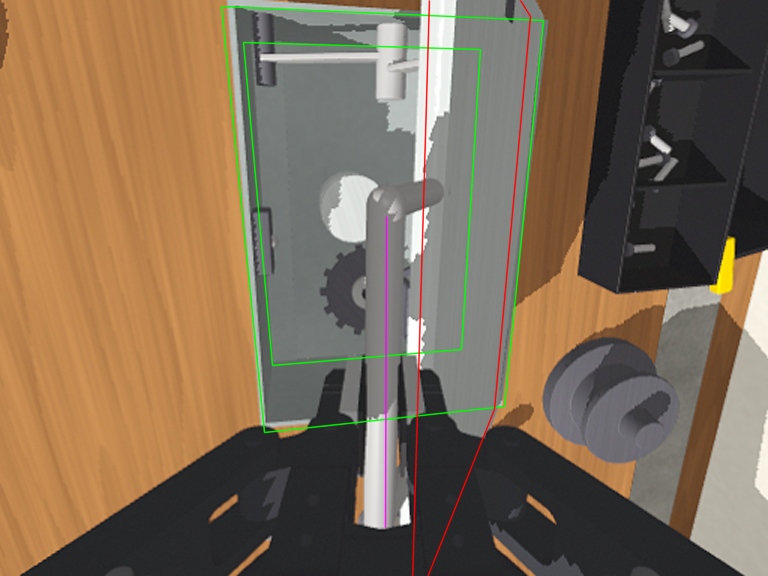

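The grip is good: width 10 mm, bar between the pads. Next, the arc waypoints.

Run:
```python
from m import *
p=np.load('p.npy');h=lambda l:T(p,lidpt(np.pi/3-l,252,0,3))[0]
l0=.095
for l in np.arange(.13,1.07,.04): print(round(l,3),np.round((h(l)-h(l0))/1000,4).tolist())
```

```text
0.13 [-0.0072, 0.0002, -0.0052]
0.17 [-0.0151, 0.0005, -0.0113]
0.21 [-0.0228, 0.0007, -0.0179]
0.25 [-0.0302, 0.0009, -0.0247]
0.29 [-0.0374, 0.0011, -0.0318]
0.33 [-0.0442, 0.0013, -0.0391]
0.37 [-0.0508, 0.0015, -0.0468]
0.41 [-0.057, 0.0017, -0.0547]
0.45 [-0.063, 0.0019, -0.0629]
0.49 [-0.0686, 0.0021, -0.0712]
0.53 [-0.0738, 0.0022, -0.0798]
0.57 [-0.0787, 0.0024, -0.0886]
0.61 [-0.0833, 0.0025, -0.0976]
0.65 [-0.0875, 0.0026, -0.1068]
0.69 [-0.0913, 0.0028, -0.1161]
0.73 [-0.0948, 0.0029, -0.1256]
0.77 [-0.0978, 0.003, -0.1352]
0.81 [-0.1005, 0.003, -0.1449]
0.85 [-0.1028, 0.0031, -0.1547]
0.89 [-0.1047, 0.0032, -0.1646]
0.93 [-0.1062, 0.0032, -0.1746]
0.97 [-0.1073, 0.0032, -0.1846]
1.01 [-0.108, 0.0033, -0.1947]
1.05 [-0.1083, 0.0033, -0.2047]
```

```bash
python3 -m crank '[{"translation":[-0.0036,0,-0.0025],"angular":[0,0,0]},{"translation":[-0.0072,0,-0.0052],"angular":[0,0,0]},{"translation":[-0.0111,0,-0.0082],"angular":[0,0,0]},{"translation":[-0.0151,0.0005,-0.0113],"angular":[0,0,0]},{"translation":[-0.019,0.0005,-0.0146],"angular":[0,0,0]},{"translation":[-0.0228,0.0007,-0.0179],"angular":[0,0,0]},{"translation":[-0.0265,0.0007,-0.0213],"angular":[0,0,0]},{"translation":[-0.0302,0.0009,-0.0247],"angular":[0,0,0]},{"translation":[-0.0302,0.0009,-0.0247],"angular":[0,0,0]}]'
python3 - <<'E'
from m import *
p=np.load('p.npy');s=env.read_state();c=env.capture('wrist');overlay(c,p,.25,'w12',s,sc=1.5,pin=None)
l=fitlid([env.capture('side'),env.capture('scene')],p)
E
```

```text
time_s: 17.45
position: [530.5, -25.0, 272.9]
eef_rot: [0.062, 0.715, 0.694, 0.06]
wrist_force: [-4.2, 6.3, -0.7]
gripper_width: 10.5
lid [0.2521648] [0.53, 0.77, 0.6, 0.85] [-1.4 -0.6 -0.6  0.5 -1.  -1.4  0.2  2.7]
```

View pics/w12.png

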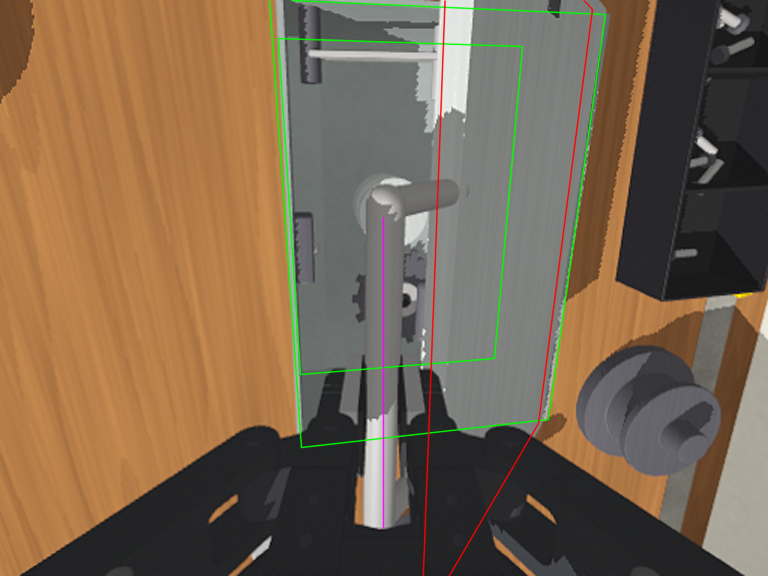

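The lid is at 0.25, matching the plan. Continuing along the arc with a little more +y, since the bar pulls that way.

```bash
python3 -m crank '[{"translation":[-0.0072,0.001,-0.0071],"angular":[0,0,0]},{"translation":[-0.014,0.0015,-0.0144],"angular":[0,0,0]},{"translation":[-0.0206,0.002,-0.0221],"angular":[0,0,0]},{"translation":[-0.0268,0.0022,-0.030],"angular":[0,0,0]},{"translation":[-0.0328,0.0024,-0.0382],"angular":[0,0,0]},{"translation":[-0.0384,0.0026,-0.0465],"angular":[0,0,0]},{"translation":[-0.0436,0.0028,-0.0551],"angular":[0,0,0]},{"translation":[-0.0485,0.003,-0.0639],"angular":[0,0,0]},{"translation":[-0.0485,0.003,-0.0639],"angular":[0,0,0]}]'
python3 - <<'E'
from m import *
p=np.load('p.npy');s=env.read_state();print(s['joints'])
l=fitlid([env.capture('side'),env.capture('scene')],p)
E
```

```text
time_s: 18.92
position: [481.9, -22.3, 208.5]
eef_rot: [0.062, 0.715, 0.694, 0.06]
wrist_force: [-2.4, -2.1, -4.0]
gripper_width: 10.3
[-0.10761968 -0.4408359   1.9430525   0.01331634  1.46717194 -0.07739825]
lid [0.57696014] [0.86, 0.67, 0.64, 0.71] [ 0.1 -1.  -3.3  2.5  2.  -4.2 -1.3  0.7]
```

```bash
python3 -m crank '[{"translation":[-0.0046,0,-0.009],"angular":[0,0,0]},{"translation":[-0.0088,0,-0.0182],"angular":[0,0,0]},{"translation":[-0.0126,0,-0.0275],"angular":[0,0,0]},{"translation":[-0.0161,0.0005,-0.037],"angular":[0,0,0]},{"translation":[-0.0191,0.0005,-0.0466],"angular":[0,0,0]},{"translation":[-0.0218,0.0005,-0.0563],"angular":[0,0,0]},{"translation":[-0.0241,0.0005,-0.0661],"angular":[0,0,0]},{"translation":[-0.026,0.0005,-0.076],"angular":[0,0,0]},{"translation":[-0.027,0.0005,-0.082],"angular":[0,0,0]},{"translation":[-0.027,0.0005,-0.082],"angular":[0,0,0]}]'
python3 - <<'E'
from m import *
p=np.load('p.npy');s=env.read_state();c=env.capture('wrist');overlay(c,p,.915,'w14',s,sc=1.5,pin=None)
l=fitlid([env.capture('side'),env.capture('scene')],p)
E
```

```text
time_s: 20.48
position: [455.5, -21.6, 126.8]
eef_rot: [0.062, 0.715, 0.694, 0.061]
wrist_force: [1.9, 4.5, -5.7]
gripper_width: 10.2
lid [0.91983858] [0.77, 0.79, 0.87, 0.88] [-0.3  3.   0.3 -0.6 -1.9  0.1 -2.9 -1.5]
```

View pics/w14.png

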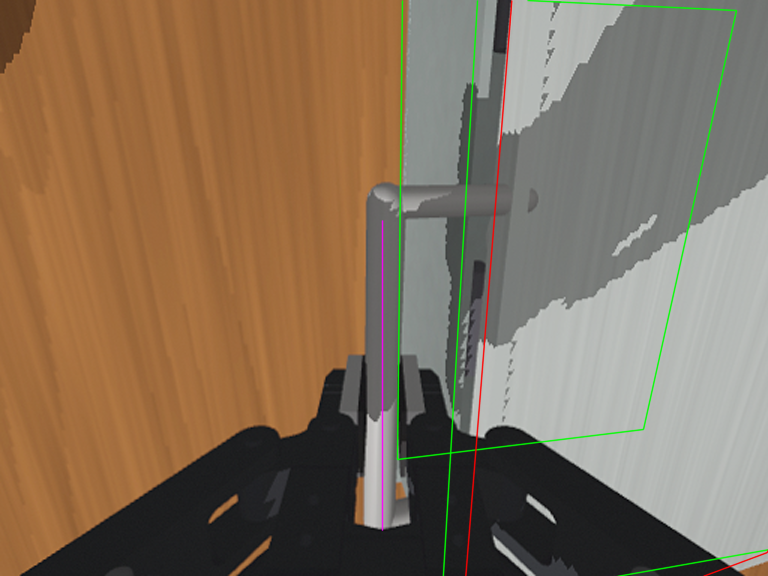

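The lid is about 0.92. Lowering onto the catch, then pressing through it slowly.

```bash
python3 -m crank '[{"translation":[-0.0007,0,-0.005],"angular":[0,0,0]},{"translation":[-0.0013,0,-0.010],"angular":[0,0,0]},{"translation":[-0.0019,0,-0.016],"angular":[0,0,0]},{"translation":[-0.0019,0,-0.016],"angular":[0,0,0]}]' 1 60
python3 -m crank '[{"translation":[-0.0003,0,-0.004],"angular":[0,0,0]},{"translation":[-0.0006,0,-0.008],"angular":[0,0,0]},{"translation":[-0.0008,0,-0.012],"angular":[0,0,0]},{"translation":[-0.0008,0,-0.016],"angular":[0,0,0]},{"translation":[-0.0008,0,-0.018],"angular":[0,0,0]},{"translation":[-0.0008,0,-0.018],"angular":[0,0,0]}]'
python3 - <<'E'
from m import *
p=np.load('p.npy');a=env.capture('side');l=fitlid([a,env.capture('scene')],p)
overlay(a,p,1.047,'d15',crop=(200,130,150,140),sc=4,pin=None)
E
```

```text
time_s: 21.32
position: [453.7, -21.5, 111.3]
eef_rot: [0.062, 0.715, 0.694, 0.061]
wrist_force: [0.6, 7.4, -3.4]
gripper_width: 9.3
time_s: 22.08
position: [453.1, -21.5, 94.7]
eef_rot: [0.063, 0.715, 0.694, 0.061]
wrist_force: [-6.9, 7.3, 11.9]
gripper_width: 9.1
lid [1.02622168] [0.86, 0.62, 0.71, 0.87] [-2.   0.4  1.1  1.1 -1.9 -1.9 -0.2 -4.1]
```

View pics/d15.png

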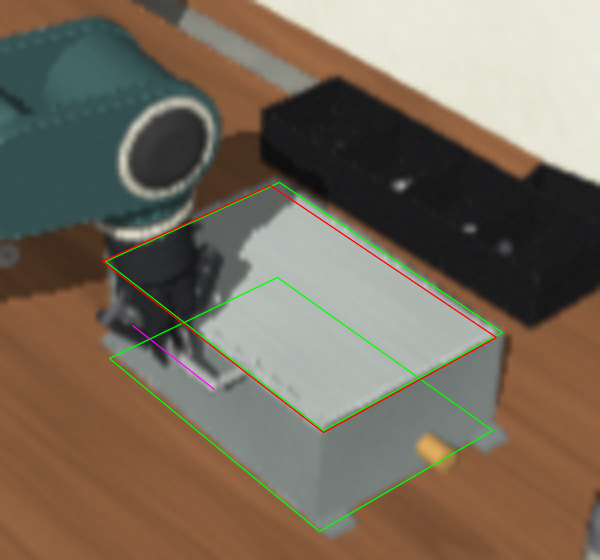

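```bash
python3 -m crank '[{"translation":[0,0,-0.002],"angular":[0,0,0]},{"translation":[0,0,-0.002],"angular":[0,0,0]},{"translation":[0,0,-0.002],"angular":[0,0,0]}]' | egrep "pos|force"
python3 -m crank '[{"translation":[0,0,-0.002],"angular":[0,0,0]},{"translation":[0,0,-0.002],"angular":[0,0,0]},{"translation":[0,0,-0.002],"angular":[0,0,0]}]'| egrep "pos|force"
```

```text
position: [453.3, -21.5, 94.5]
wrist_force: [-23.4, 9.1, 32.3]
position: [453.5, -21.5, 94.3]
wrist_force: [-37.7, 9.9, 52.9]
```

It's at a hard stop at the shut height: z unchanged at 94 while the force rose to 53 N. I'll relieve the pressure, open just enough for the 34 mm gap, and withdraw up.

```bash
python3 -m crank '[{"translation":[0,0,0.003],"angular":[0,0,0]},{"translation":[0,0,0.0045],"angular":[0,0,0]},{"translation":[0,0,0.0045],"angular":[0,0,0]}]' | egrep "pos|force"
python3 -m crank '[{"translation":[0,0,0],"angular":[0,0,0]},{"translation":[0,0,0],"angular":[0,0,0]},{"translation":[0,0,0],"angular":[0,0,0]},{"translation":[0,0,0],"angular":[0,0,0]},{"translation":[0,0,0],"angular":[0,0,0]}]' 0.72
python3 - <<'E'
from m import *
c=env.capture('wrist');cv2.imwrite('pics/w16.png',cv2.resize(c['color'][:,:,::-1],None,fx=1.5,fy=1.5))
E
```

```text
position: [453.1, -21.5, 94.8]
wrist_force: [-4.1, 6.4, 6.6]
time_s: 24.12
position: [452.9, -21.9, 94.2]
eef_rot: [0.063, 0.715, 0.694, 0.061]
wrist_force: [-0.3, 1.0, -1.0]
gripper_width: 23.7
```

View pics/w16.png

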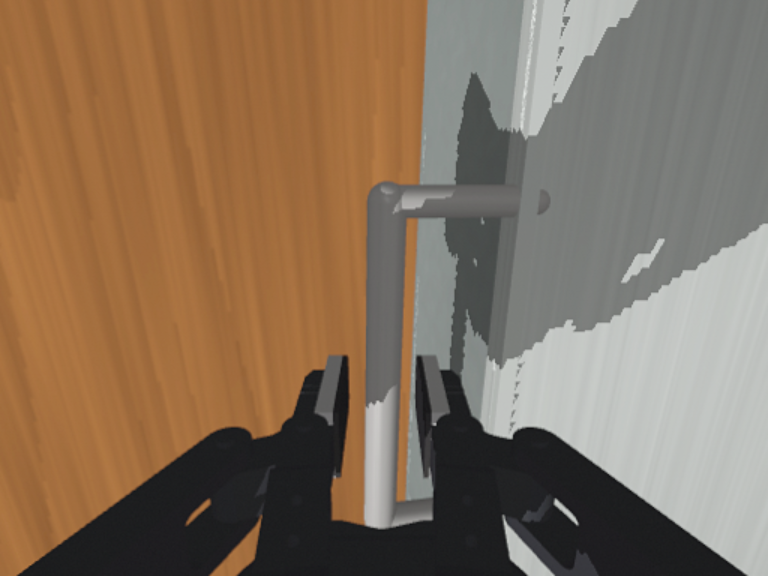

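The bar (column 385) is clear of both pads. Withdrawing along the tool axis.

```bash
python3 -m crank '[{"translation":[-0.0017,0,0.010],"angular":[0,0,0]},{"translation":[-0.005,0,0.030],"angular":[0,0,0]},{"translation":[-0.010,0,0.060],"angular":[0,0,0]},{"translation":[-0.0174,0,0.100],"angular":[0,0,0]},{"translation":[-0.027,0,0.150],"angular":[0,0,0]},{"translation":[-0.035,0,0.20],"angular":[0,0,0]},{"translation":[-0.035,0,0.20],"angular":[0,0,0]},{"translation":[-0.035,0,0.20],"angular":[0,0,0]}]'
python3 - <<'E'
from m import *
p=np.load('p.npy');s=env.read_state();a=env.capture('side');b=env.capture('scene');c=env.capture('wrist')
l=fitlid([a,b],p);l=fitlid([c],p,s)
overlay(a,p,1.047,'d17',crop=(200,130,150,140),sc=4,pin=None);overlay(c,p,1.047,'w17',s,sc=1.5,pin=None);save(b,'s17')
for q in ['brush','wrench','oil_bottle','bolt_tin','exhaust_stub']:
    rs=[ray(k,env.spot_point(q,k)[0]['centre']) for k in (a,b) if env.spot_point(q,k)];
    if len(rs)==2: print(q,np.round(tri(rs)[0]))
E
```

```text
time_s: 25.18
position: [417.8, -21.9, 293.9]
eef_rot: [0.063, 0.715, 0.694, 0.061]
wrist_force: [-0.2, 1.3, 0.0]
gripper_width: 23.6
lid [1.03265871] [0.83, 0.57, 0.97, 0.74] [ 1.5 -0.4 -2.3  0.3 -1.1 -0.3 -0.5  0.7]
lid [1.12068721] [0.69, 0.75] [-2.7  1.7 -4.2  0.8]
wrench [448. 385.   7.]
bolt_tin [652. 421. -10.]
exhaust_stub [271. 416.   5.]
```

View pics/d17.png

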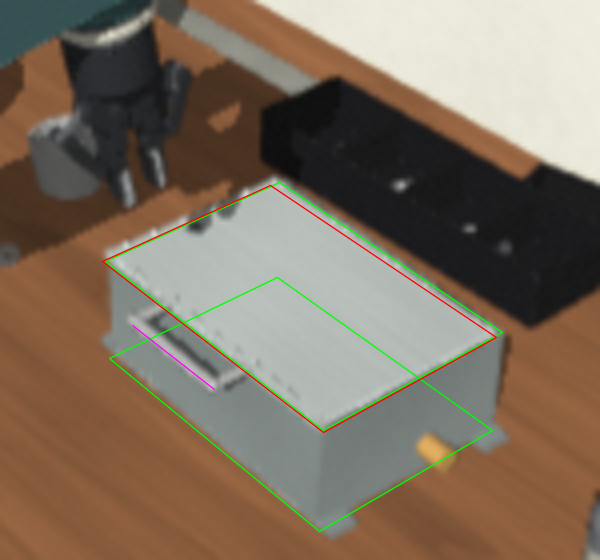

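View pics/w17.png

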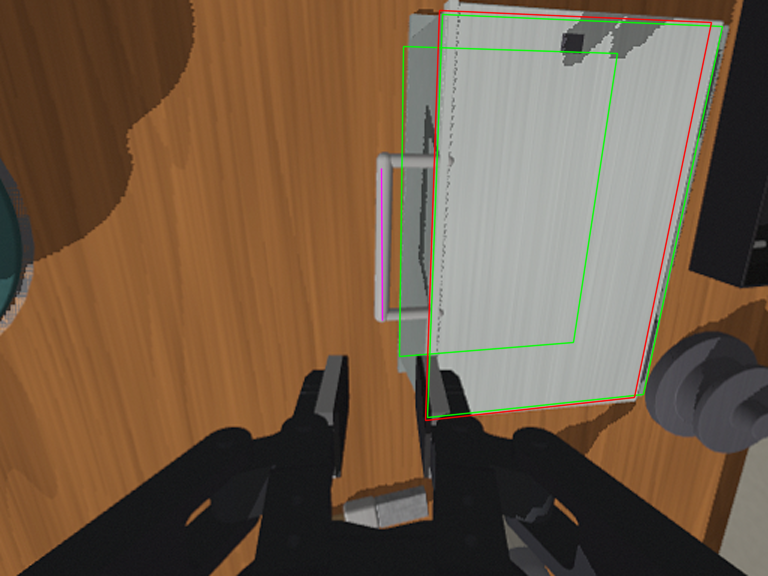

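The lid reads 1.03 released, against 1.026 while pressed, and the handle is at the same pixel, (222,380), in both pictures. An unclicked lid would sit about 17 mm higher at the handle. Handing in.

Run:
```python
from m import *
s=env.read_state();print(s['time_s'],s['wrist_force'],s['joint_vel'].round(3));env.close_job()
```

```text
26.525 [ 0.20994852  0.00324089 -0.13994442] [-0.001  0.001  0.001 -0.    -0.    -0.001]
the job is handed in; nothing more can be done
```

I broke the stay, lowered the lid by its handle, pressed it shut past the catch and handed the job in at 26.5 s of the 67 s allowed.

- **Stay:** I pushed the knuckle past straight with the shut fingers, the tool leaned 38°. With the lid about 0.08 rad down, the knuckle came to about 0.8–0.95 rad from geometry. The lid then held itself up.
- **Lowering:** I pinched the handle bar and followed the lid's arc at about 0.3 rad/s.
- **Shutting:** I pressed to a hard stop, with 53 N at the handle and no further travel. I then released, withdrew clear and read close to zero wrist force.

**Final checks:**
- **Lid angle:** the fixed cameras read 1.033 rad after release, good to about ±0.02. They read 1.026 rad while I was still pressing lightly, before the last press to the stop. The side picture shows the handle in the same place in both, so I take the catch as clicked. It was not measured directly.
- **A disagreement:** a fit from the wrist camera alone gave 1.12 rad, which is past the shut angle. Its points were several pixels off, so I discounted it.
- **Bench items:** the wrench, tin and pipe stub measured within about 8–22 mm of where they started, with the wrench the largest. I put this down to camera noise, since the arm went nowhere near them. The brush and bottle were not detected in both final views, so I could not re-measure them.
- **Parts in the tank:** they are hidden under the shut lid and could not be checked at the end.
- **Fingertips:** they ended about 15 mm short of the nominal TCP, so I allowed for that in the grasp.

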